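# Free a cast test bar from its mould and weigh it

### The arm

A 6-joint arm with a two-finger parallel gripper is mounted at the origin on the work surface. World frame = base frame: x ahead of the robot, y to its left, z up, the work surface at z = 0. Lengths are in mm, angles in degrees, forces in N, time in s.
With the tool pointing down it reaches from about 350 to 850 mm from the base axis. Payload 8.1 kg.
Tool frame: the origin (TCP) lies midway between the tips of the shut fingers; the grasp point (between the pads) lies 19 mm behind it; z points along the fingers, y is the line along which they close (so a half turn about z gives the same grasp; the last joint's range is limited). The gripper opens to 85 mm and grips with 20 to 120 N. Pads are 22 mm wide; open, the fingers measure 114 mm over their backs; the gripper's body (76 mm by 85 mm) begins 54 mm behind the grasp point. The pads swing forward as they close: fully open they stand 13 mm farther back than shut.
Start: joints at [65.581, 7.471, 85.268, -0, 87.261, -4.893], TCP at [200.523, 565.505, 231.292] pointing down, gripper open.
Joint ranges: [-169.43, 169.43], [-51.17, 129.36], [1.28, 143.12], [-76.62, 256.62], [0, 156.53], [-152.29, 152.29]. Speed limits (degrees/s): [136.94, 136.94, 159.86, 180, 180, 180].

### API

Orientations are given as [roll, pitch, yaw] about the fixed x, y, z axes, in that order (R = Rz(yaw) Ry(pitch) Rx(roll)).
In Python, from bench import sensors, optics, r gives the robot as it stands.
- The arm moves only by the tool apply_moves, never from a script. Its argument "targets" is a list of rows, each a list of 7 numbers: the shift along the tool's x, y, z in mm, then the turn, a rotation vector about the tool's x, y, z in rad, then the closure, from 0 (fully open) to 1 (shut). In form: [[x, y, z, wx, wy, wz, claw], ...]. A call has 1 to 20 rows; each row shifts and turns the commanded pose from where the row before left it, along the tool's axes as they then stand; what a row does not reach is not made up. A row lasts 1/8 s, in which the tool goes at most 62.5 mm and 10.7 degrees, less where a joint would pass 70% of its speed; a pose out of reach is approached as far as the arm can. A call is refused whole if a number of a shift passes 62.5 or a number of a turn 0.188, either way. A call with a gripper value outside its range is refused whole. The fingers move at their own pace and stop on an object; "force" is the grip in N (left out, the last holds). Time passes only in rows, so rows that do not move let the fingers close. It gives the time, the measured TCP pose, the force, the opening and the grip force at its end, in the units of the state.
- sensors.sense(): the state, without advancing time (a new reading comes with each control period).
- optics.snapshot(name): name is "side" or "top"; returns the picture (400x640x3 uint8, red, green, blue); there is no depth.
- optics.get_calibration(name): a dict with "camera_matrix" (3x3 intrinsics, pixels), "pose" (4x4, takes a point from camera to world coordinates). Camera axes: x right, y down, z forward; pixel columns grow to the right and rows downward; lengths in mm; the calibration is good to about 2 mm. A picture is of the moment at which its call begins. get_calibration takes no time and is no camera call.
- r.hand_in(): hands the job in; it is judged then, once.
The state is a dict: "time": time; "joint_pos": joint angles; "qd": joint speeds; "joint_efforts": joint torques, N m; "tool_pos": TCP position; "tcp_rot": TCP orientation; "ft_force": force on the tool from outside, world axes, zero at the start; "wrist_torque": the same for the moment, N m; "finger_gap": finger opening in mm; "grip_force": force on a finger pad.
Only numpy, scipy, OpenCV 4.12 (cv2) and the standard library are available. Lean on these libraries where they do the work, as an engineer would, in place of code of your own. Each camera call takes 0.05 s, during which the arm holds its last target. There are 200 camera calls.

### The job

Free the cast resin test bar from the aluminium mould: one of the mould's two steel paddles is locked from inside, so feel gently which one gives, never forcing it, and press that one down as far as it goes, which tilts the bar up out of the cavity. Then lift the bar out by its raised end without squeezing it hard, lay it flat, same side up, on the middle of the balance pan without dropping it or pressing hard, and let go. Leave the jar, the steel weight, the small bottle and the round specimen that stand around where they are.

Things in the scene. Friction and masses are not known exactly. Their poses are not given: they have to be found in the camera images.
- mould: Open aluminium mould, 114 x 60 mm, top 70 mm above the bench, on a dark base plate 250 x 80 x 12 mm; fixed. Origin: on the bench under the cavity's middle; z up, x along the mould from paddle_a to paddle_b. Cavity 86 x 33 mm, dog-bone. Its floor is the steel strips (together 17 mm wide) of two rockers, each one piece with the paddle outside its end.
- knockout_a (a joint): Angle of the rocker of paddle_a, rad: 0 at rest, 0.55 at its end stop (paddle down 29 mm, bar sloping 31 degrees, its +x end some 40 mm up). If free, it moves at about 6 to 10 N on the paddle, stays where it is left and stops hard at the end; if locked, it stops hard after about 2 mm. Either paddle may be the locked one; it cannot be seen. Bears at most 40 N.
- paddle_a (a point): Centre of the top face of the flat steel paddle at the mould's -x end (34 mm along the mould, 36 mm across, 8 mm thick), 99 mm from the mould's origin and 73 mm above the bench at rest; swings down on a 56 mm arm about a cross hinge at x = -43 mm, 69 mm up. Its frame turns with it.
- knockout_b (a joint): Angle of the rocker of paddle_b, rad: 0 at rest, 0.55 at its end stop (paddle down 29 mm, bar sloping 31 degrees, its -x end some 40 mm up). If free, it moves at about 6 to 10 N on the paddle, stays where it is left and stops hard at the end; if locked, it stops hard after about 2 mm. Either paddle may be the locked one; it cannot be seen. Bears at most 40 N.
- paddle_b (a point): Centre of the top face of the flat steel paddle at the mould's +x end (34 mm along the mould, 36 mm across, 8 mm thick), 99 mm from the mould's origin and 73 mm above the bench at rest; swings down on a 56 mm arm about a cross hinge at x = +43 mm, 69 mm up. Its frame turns with it.
- bar: Cast resin test bar, cream, dog-bone, 80 mm long (x), 16 mm thick (z); end blocks 24 mm long, 28 mm wide (y), waist 14 mm wide; 36 to 60 g. Origin: middle of its underside. Starts level in the cavity, 1 mm below the mould's top, x along the mould's x, with 2 to 3 mm of room about it. Brittle: grip with at most about 35 N on each finger.
- balance: White laboratory balance, 250 x 180 mm, 58 mm high, fixed to the bench; origin on the bench under the centre of its pan; the display is at its -x end. Delicate: it bears no more than 40 N, whether from the robot or through the bar.
- pan (a point): Centre of the top face of the balance's round steel pan, 124 mm across and 5 mm thick, flat, without a rim, 75 mm above the bench.
- jar: Bystander: small jar, 42 mm across, 45 mm high, standing beside the mould. Origin at its underside.
- weight: Bystander: steel calibration weight with a knob, 28 mm across, 42 mm high, beside the balance. Origin at its underside.
- vial: Bystander: small bottle, 26 mm across, 50 mm high. Origin at its underside.
- puck: Bystander: round cast specimen, 40 mm across, 16 mm high. Origin at its underside.
There are look-alikes about, which are no part of the job. What is shaped like the bar but green or pink is not meant.

How it is judged (in metres and radians):
On the way, in this order (a step that is already met when the one before it is completed fails the run):
1. the free paddle is pressed fully down (its rocker above 0.50 rad) and the bar lies raised on the floor, still within the mould (value of joint any of knockout_a, knockout_b above 0.5 rad and angle between bar's own z axis and vertical above 0.35 rad and horizontal distance between bar and mould below 0.03 m), for 0.2 s.
2. the fingers hold the bar clear above the mould (contact force between the fingers and bar above 0.5 N and contact force between bar and mould below 0.05 N and z of bar in the frame of mould above 0.1 m), for 0.1 s.
At the end, for the whole second after the job is handed in: The bar lies flat (within 0.08 rad), same side up, at rest on the balance pan, its middle within 20 mm of the pan's centre and its underside within 3 mm of the pan's surface, released (horizontal distance between bar and pan below 0.02 m and z of bar in the frame of pan between -0.003 and 0.003 m and angle between bar's own z axis and vertical below 0.08 rad and contact force between bar and balance above 0.1 N and linear speed of bar below 0.02 m/s and angular speed of bar below 0.1 rad/s); the robot touches nothing.
It fails at once if the fingers squeeze or press the bar too hard (over 90 N, both fingers together) (contact force between the fingers and bar above 90 N).
It fails at once if the robot presses the mould or its paddle with more than 40 N (contact force between any of the arm, the fingers and mould above 40 N).
It fails at once if the bar is dropped (faster than 0.5 m/s while out of the fingers) (contact force between the fingers and bar below 0.05 N and linear speed of bar above 0.5 m/s).
It fails at once if the balance is pressed with more than 40 N, by the robot or through the bar (contact force between any of the arm, the fingers, bar and balance above 40 N).
It fails at once if another thing on the bench is disturbed (moved over 25 mm) (distance of any of jar, weight, vial, puck from where it was at the start of the episode above 0.025 m).
It also fails if it takes over 58 s, if anything falls off the work surface, if the arm or the gripper's body presses on something with over 40 N, if the wrist force passes 120 N, or if a joint passes its speed limit or range.

## Working session

There is one attempt and no reset: what is moved stays moved. The work goes in short steps, Python scripts to look and compute and a tool call to move; the robot and the scene stay as the last step left them, time stands still between calls to the robot, and variables do not carry over. Pictures are saved under pics/ and viewed, at most 10 in all, crops included, and the job is handed in when it is done.

Besides the shell and the picture viewer there is one more tool, called after "Request:" as a command line: name --pt "numbers of a row" for each row, then --argument value for the rest. apply_moves: Moves the arm, as the interface text tells. Its arguments: {"type":"object","properties":{"targets":{"type":"array"},"force":{"type":"number"}},"required":["targets"]}

```bash
mkdir -p pics
python3 - <<'E'
from bench import sensors, optics, r
import cv2
print(sensors.sense())
for n in("side","top"):
    cv2.imwrite(f"pics/{n}0.png",optics.snapshot(n)[:,:,::-1]); c=optics.get_calibration(n); print(n,c)
E
```

```text
{'time': 0.0, 'joint_pos': array([ 6.55788758e+01,  7.51421871e+00,  8.53310016e+01, -2.90246832e-04,
        8.72602191e+01, -4.89316513e+00]), 'qd': array([ 0.02081458, -0.09785694, -0.00304722, -0.02509058, -0.0404645 ,
       -0.15486258]), 'joint_efforts': array([ 2.95771300e-03, -5.69392061e+01, -5.00558710e+01,  5.93634786e-05,
        1.49261701e-02, -2.13213946e-05]), 'tool_pos': array([200.31242714, 564.98838402, 230.23718517]), 'tcp_rot': array([-1.79894920e+02, -8.70493978e-03,  1.60472047e+02]), 'ft_force': array([ 0.53880769, -0.60152093, -0.15664152]), 'wrist_torque': array([-0.0078951 , -0.04253284, -0.0358327 ]), 'grip_force': 0.0, 'finger_gap': 85.16331529809023}
side {'camera_matrix': array([[366.1562131 ,   0.        , 320.1783956 ],
       [  0.        , 366.1562131 , 201.36577006],
       [  0.        ,   0.        ,   1.        ]]), 'pose': array([[-9.22230146e-01, -2.36170008e-01,  3.06129523e-01,
         3.18184243e+02],
       [-3.86179400e-01,  6.01341335e-01, -6.99466990e-01,
         6.10613313e+02],
       [-1.88952111e-02, -7.63290460e-01, -6.45779099e-01,
         6.15586699e+02],
       [ 0.00000000e+00,  0.00000000e+00,  0.00000000e+00,
         1.00000000e+00]])}
top {'camera_matrix': array([[361.89203742,   0.        , 316.75531245],
       [  0.        , 361.89203742, 193.2831072 ],
       [  0.        ,   0.        ,   1.        ]]), 'pose': array([[-4.27980149e-03, -9.91255934e-01,  1.31883874e-01,
         4.25645405e+02],
       [-9.99497851e-01,  8.38107183e-03,  3.05582075e-02,
        -8.81126282e+00],
       [-3.13963328e-02, -1.31686866e-01, -9.90794045e-01,
         1.04879004e+03],
       [ 0.00000000e+00,  0.00000000e+00,  0.00000000e+00,
         1.00000000e+00]])}
```

View pics/side0.png

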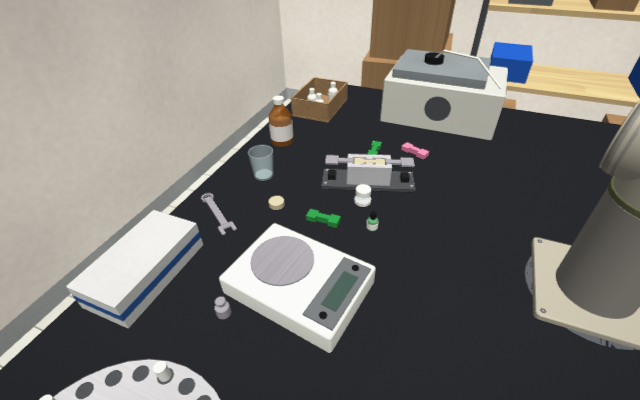

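View pics/top0.png

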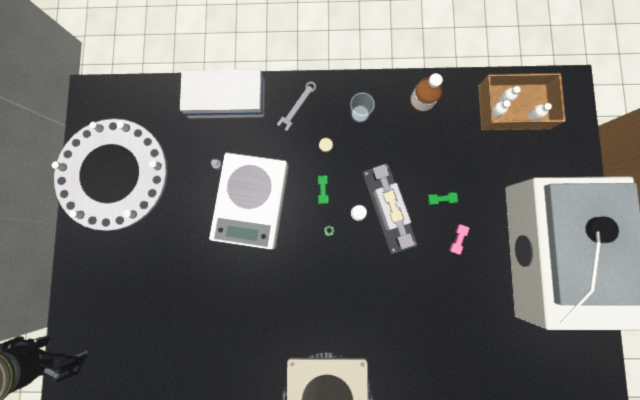

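Both views show the mould (top ≈(392,207), side ≈(369,168)) and the balance pan (top (249,187), side (282,260)). The look-alikes are green dog-bones at top (323,189) and (443,199) and a pink one at (460,240). The cream bar in the mould at top (393,207) fits the description. I'll enlarge that to confirm.

Run:
```python
import cv2,numpy as np
t=cv2.imread("pics/top0.png");s=cv2.imread("pics/side0.png")
a=cv2.resize(t[155:260,345:435],None,fx=5,fy=5,interpolation=cv2.INTER_CUBIC)
b=cv2.resize(s[145:200,315:425],None,fx=5,fy=5,interpolation=cv2.INTER_CUBIC)
cv2.imwrite("pics/c1.png",a);cv2.imwrite("pics/c2.png",b)
```

```text
(no output)
```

View pics/c1.png

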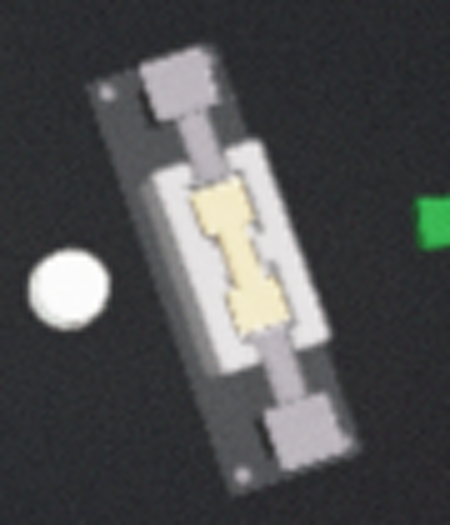

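View pics/c2.png

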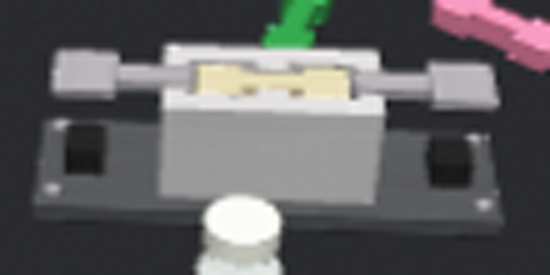

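The crops confirm the cream dog-bone in the mould (top ≈(393,206), side ≈(369,161)). The paddles are at top (381,172) and (406,241), and at side (332,159) and (408,161). Next I triangulate.

```bash
cat > h.py <<'E'
from bench import sensors, optics, r
import cv2, numpy as np
C={n:optics.get_calibration(n) for n in("side","top")}
def ray(n,p):
    c=C[n];d=c["pose"][:3,:3]@np.linalg.inv(c["camera_matrix"])@[p[0],p[1],1];return c["pose"][:3,3],d/np.linalg.norm(d)
def tri(pt,ps):
    A=0;b=0;R=[ray("top",pt),ray("side",ps)]
    for o,d in R:
        M=np.eye(3)-np.outer(d,d);A=A+M;b=b+M@o
    X=np.linalg.solve(A,b);return X,[np.linalg.norm((np.eye(3)-np.outer(d,d))@(X-o)) for o,d in R]
def onz(n,p,z):
    o,d=ray(n,p);return o+d*(z-o[2])/d[2]
def cream(im,box):
    x0,y0,x1,y1=box;h=cv2.cvtColor(im[y0:y1,x0:x1],cv2.COLOR_BGR2HSV)
    m=cv2.inRange(h,(15,40,120),(35,255,255));k,l,st,ce=cv2.connectedComponentsWithStats(m)
    i=1+st[1:,4].argmax();v=np.argwhere(l==i)[:,::-1]+[x0,y0];return v
E
python3 - <<'E'
from h import *
np.set_printoptions(precision=1,suppress=True)
t=cv2.imread("pics/top0.png");s=cv2.imread("pics/side0.png")
P={"pU":((380.6,171.6),(331.8,158.8)),"pL":((406,240.6),(407.6,161.2))}
for k,v in P.items(): print(k,*tri(*v),onz("top",v[0],73),onz("side",v[1],73))
bt=cream(t,(370,180,415,235)).mean(0);bs=cream(s,(345,150,395,175)).mean(0)
print("bar",bt,bs,*tri(bt,bs),onz("top",bt,69),onz("side",bs,68))
# pan
out=[]
for im,box,seed in((t,(220,150,290,235),(249,187)),(s,(225,225,375,340),(282,260))):
    g=cv2.GaussianBlur(im,(3,3),0);m=np.zeros((402,642),np.uint8)
    cv2.floodFill(g,m,seed,0,(14,)*3,(14,)*3,4|cv2.FLOODFILL_MASK_ONLY|cv2.FLOODFILL_FIXED_RANGE|(255<<8))
    m=m[1:-1,1:-1];c=max(cv2.findContours(m,0,1)[0],key=cv2.contourArea);e=cv2.fitEllipse(cv2.convexHull(c));print(e,(m>0).sum());out.append(e[0])
print("pan",*tri(*out),onz("top",out[0],75),onz("side",out[1],75))
for k,p,q in(("jar",(358.5,212.5),(363,191)),("vial",(329,231),(372,217)),("puck",(326,145),(276,201)),("weight",(215,163),(222,302))): print(k,*tri(p,q))
E
```

```text
pU [ 614.9 -153.4   70.5] [np.float64(0.7060050707668517), np.float64(0.7060050707668764)] [ 613.7 -153.2   73. ] [ 614.3 -149.9   73. ]
pL [ 426.4 -216.    69.5] [np.float64(0.41911902883692603), np.float64(0.4191190288370017)] [ 426.8 -215.2   73. ] [ 425.3 -210.7   73. ]
bar [392.3 205.3] [368.6 160.8] [ 522.  -182.7   68.3] [np.float64(0.27893115801494023), np.float64(0.2789311580148662)] [ 521.7 -182.7   69. ] [ 522.4 -183.2   68. ]
((248.81304931640625, 186.44430541992188), (41.40825271606445, 42.45893859863281), 59.300350189208984) 1395
((281.7893371582031, 261.0124206542969), (48.20906066894531, 62.3079719543457), 80.26370239257812) 2351
pan [577.8 209.5  66.5] [np.float64(0.7913062682371321), np.float64(0.7913062682375651)] [575.7 207.3  75. ] [574.6 215.8  75. ]
jar [506.5 -93.8  36.5] [np.float64(1.2296562596677867), np.float64(1.2296562596679046)]
vial [456.8 -10.7  35.1] [np.float64(2.525158536439928), np.float64(2.525158536439963)]
puck [708.8  -4.   11.2] [np.float64(1.9480747985608475), np.float64(1.9480747985609879)]
weight [651.7 316.2  34.3] [np.float64(0.3490542735823532), np.float64(0.34905427358221197)]
```

Checks pass: the paddles are 198 mm apart (expected 2×99), about 70 to 73 mm high, and the bar top is 68 mm (expected 69). The mould axis lies at yaw 18.3°. I'll move above the nearer paddle (426,-215), go round the base, and shut the gripper on the way.

Request:
apply_moves --pt "-40 -30 0 0 0 0 1" --pt "-40 -30 0 0 0 0 1" --pt "-40 -30 0 0 0 0 1" --pt "-40 -30 0 0 0 0 1" --pt "-40 -30 0 0 0 0 1" --pt "-40 -30 0 0 0 0 1" --pt "-40 -30 0 0 0 0 1" --pt "-40 -30 0 0 0 0 1" --pt "-40 -30 0 0 0 0 1" --pt "-40 -30 0 0 0 0 1" --pt "-9 -45 0 0 0 0 1" --pt "-9 -45 0 0 0 0 1" --pt "-9 -45 0 0 0 0 1" --pt "-9 -45 0 0 0 0 1" --pt "-9 -45 0 0 0 0 1" --pt "-9 -45 0 0 0 0 1" --pt "-9 -45 0 0 0 0 1" --pt "-9 -45 0 0 0 0 1"

```text
time: 2.35
tool_pos: [424.1, -215.6, 231.0]
tcp_rot: [180.0, -0.0, 160.5]
ft_force: [1.1, -0.4, -0.3]
finger_gap: -0.1
grip_force: 0.0
```

Request:
apply_moves --pt "0 0 8 0 0 0.177 1" --pt "0 0 8 0 0 0.177 1" --pt "0 0 8 0 0 0.177 1" --pt "0 0 8 0 0 0.177 1" --pt "0 0 8 0 0 0.177 1" --pt "0 0 8 0 0 0.177 1" --pt "0 0 8 0 0 0.177 1" --pt "0 0 8 0 0 0.177 1" --pt "0 0 8 0 0 0.177 1" --pt "0 0 8 0 0 0.177 1" --pt "0 0 8 0 0 0.177 1" --pt "0 0 8 0 0 0.177 1" --pt "0 0 8 0 0 0.177 1" --pt "0 0 8 0 0 0.177 1" --pt "0 0 0 0 0 0 1" --pt "0 0 0 0 0 0 1"

```text
time: 4.35
tool_pos: [424.7, -214.3, 119.4]
tcp_rot: [-180.0, 0.0, 18.7]
ft_force: [0.8, -0.1, 0.3]
finger_gap: -0.2
grip_force: 0.0
```

Request:
apply_moves --pt "0 0 10 0 0 0 1" --pt "0 0 10 0 0 0 1" --pt "0 0 10 0 0 0 1" --pt "0 0 8 0 0 0 1" --pt "0 0 2 0 0 0 1" --pt "0 0 1 0 0 0 1" --pt "0 0 1 0 0 0 1" --pt "0 0 1 0 0 0 1" --pt "0 0 0 0 0 0 1"

```text
time: 5.48
tool_pos: [424.8, -214.3, 76.4]
tcp_rot: [180.0, -0.0, 18.5]
ft_force: [0.5, -0.1, 0.3]
finger_gap: 0.5
grip_force: 0.0
```

Request:
apply_moves --pt "0 0 1 0 0 0 1" --pt "0 0 1 0 0 0 1" --pt "0 0 1 0 0 0 1" --pt "0 0 0 0 0 0 1"

```text
time: 5.98
tool_pos: [424.7, -214.3, 73.2]
tcp_rot: [-180.0, 0.0, 18.5]
ft_force: [0.3, -0.4, 0.5]
finger_gap: 0.1
grip_force: 0.0
```

Request:
apply_moves --pt "0 0 0.5 0 0 0 1" --pt "0 0 0.5 0 0 0 1" --pt "0 0 0 0 0 0 1"

```text
time: 6.35
tool_pos: [424.8, -214.4, 72.7]
tcp_rot: [180.0, 0.0, 18.5]
ft_force: [-3.1, 1.5, 4.0]
finger_gap: -0.2
grip_force: 2.5
```

Request:
apply_moves --pt "0 0 0.5 0 0 0 1" --pt "0 0 0.5 0 0 0 1" --pt "0 0 0 0 0 0 1"

```text
time: 6.72
tool_pos: [424.8, -214.4, 71.8]
tcp_rot: [180.0, 0.0, 18.5]
ft_force: [-2.7, 1.2, 4.7]
finger_gap: -0.2
grip_force: 2.8
```

Request:
apply_moves --pt "0 0 0.5 0 0 0 1" --pt "0 0 0.5 0 0 0 1" --pt "0 0 0 0 0 0 1"

```text
time: 7.1
tool_pos: [424.8, -214.5, 71.2]
tcp_rot: [180.0, 0.0, 18.5]
ft_force: [-5.8, 2.1, 11.0]
finger_gap: 0.1
grip_force: 5.3
```

Request:
apply_moves --pt "0 0 0.5 0 0 0 1" --pt "0 0 0 0 0 0 1"

```text
time: 7.35
tool_pos: [424.8, -214.5, 71.0]
tcp_rot: [180.0, 0.0, 18.5]
ft_force: [-7.3, 3.3, 13.3]
finger_gap: -0.0
grip_force: 6.9
```

Request:
apply_moves --pt "0 0 0.5 0 0 0 1" --pt "0 0 0 0 0 0 1"

```text
time: 7.6
tool_pos: [424.8, -214.6, 70.8]
tcp_rot: [180.0, 0.0, 18.5]
ft_force: [-8.0, 3.8, 17.1]
finger_gap: -0.1
grip_force: 8.4
```

Locked: a hard stop after about 2 mm, with force rising to 17 N. So the other paddle is the free one.

Request:
apply_moves --pt "0 0 -3 0 0 0 1" --pt "0 0 -15 0 0 0 1" --pt "0 0 -15 0 0 0 1" --pt "40 0 0 0 0 0 1" --pt "40 0 0 0 0 0 1" --pt "40 1 0 0 0 0 1" --pt "40 1 0 0 0 0 1" --pt "40 0 0 0 0 0 1" --pt "0 0 10 0 0 0 1" --pt "0 0 10 0 0 0 1" --pt "0 0 5 0 0 0 1" --pt "0 0 2 0 0 0 1" --pt "0 0 0 0 0 0 1"

```text
time: 9.22
tool_pos: [614.8, -153.1, 75.5]
tcp_rot: [180.0, -0.0, 18.5]
ft_force: [-0.3, 0.2, 1.0]
finger_gap: 0.3
grip_force: 0.0
```

Request:
apply_moves --pt "0 0 1 0 0 0 1" --pt "0 0 1 0 0 0 1" --pt "0 0 1 0 0 0 1" --pt "0 0 0 0 0 0 1"

```text
time: 9.72
tool_pos: [615.3, -152.8, 72.8]
tcp_rot: [180.0, -0.0, 18.5]
ft_force: [-1.6, -0.2, 4.4]
finger_gap: -0.2
grip_force: 2.1
```

Request:
apply_moves --pt "0 0 0.5 0 0 0 1" --pt "0 0 0.5 0 0 0 1" --pt "0 0 0.5 0 0 0 1" --pt "0 0 0 0 0 0 1"

```text
time: 10.22
tool_pos: [615.4, -152.8, 71.5]
tcp_rot: [180.0, -0.0, 18.5]
ft_force: [-3.2, 0.6, 5.4]
finger_gap: -0.3
grip_force: 2.8
```

Request:
apply_moves --pt "0 0 0.5 0 0 0 1" --pt "0 0 0.5 0 0 0 1" --pt "0 0 0.5 0 0 0 1" --pt "0 0 0 0 0 0 1"

```text
time: 10.72
tool_pos: [615.5, -152.8, 70.0]
tcp_rot: [180.0, -0.0, 18.5]
ft_force: [-1.5, 1.4, 6.0]
finger_gap: 0.3
grip_force: 2.9
```

Passing 3 mm at a steady 6 N: this one is free. I'll press on.

Request:
apply_moves --pt "0 0 1 0 0 0 1" --pt "0 0 1 0 0 0 1" --pt "0 0 1 0 0 0 1" --pt "0 0 1 0 0 0 1" --pt "0 0 1 0 0 0 1" --pt "0 0 1 0 0 0 1" --pt "0 0 1 0 0 0 1" --pt "0 0 1 0 0 0 1" --pt "0 0 0 0 0 0 1"

```text
time: 11.85
tool_pos: [615.1, -152.9, 61.9]
tcp_rot: [180.0, 0.0, 18.5]
ft_force: [-2.3, 0.0, 5.7]
finger_gap: -0.1
grip_force: 2.6
```

Request:
apply_moves --pt "0 0 1 0 0 0 1" --pt "0 0 1 0 0 0 1" --pt "0 0 1 0 0 0 1" --pt "0 0 1 0 0 0 1" --pt "0 0 1 0 0 0 1" --pt "0 0 1 0 0 0 1" --pt "0 0 0 0 0 0 1"

```text
time: 12.72
tool_pos: [615.5, -153.1, 56.1]
tcp_rot: [180.0, -0.0, 18.5]
ft_force: [-1.7, 0.2, 6.0]
finger_gap: -0.2
grip_force: 2.6
```

Request:
apply_moves --pt "0 0 1 0 0 0 1" --pt "0 0 1 0 0 0 1" --pt "0 0 1 0 0 0 1" --pt "0 0 1 0 0 0 1" --pt "0 0 1 0 0 0 1" --pt "0 0 1 0 0 0 1" --pt "0 0 0 0 0 0 1"

```text
time: 13.6
tool_pos: [615.7, -153.2, 50.3]
tcp_rot: [179.9, -0.1, 18.5]
ft_force: [-1.8, -0.9, 5.9]
finger_gap: -0.2
grip_force: 2.5
```

Request:
apply_moves --pt "0 0 0.5 0 0 0 1" --pt "0 0 0.5 0 0 0 1" --pt "0 0 0.5 0 0 0 1" --pt "0 0 0.5 0 0 0 1" --pt "0 0 0 0 0 0 1"

```text
time: 14.22
tool_pos: [615.9, -153.1, 48.4]
tcp_rot: [179.9, -0.1, 18.5]
ft_force: [-1.8, 0.1, 5.6]
finger_gap: -0.2
grip_force: 2.7
```

Request:
apply_moves --pt "0 0 0.5 0 0 0 1" --pt "0 0 0.5 0 0 0 1" --pt "0 0 0.5 0 0 0 1" --pt "0 0 0 0 0 0 1"

```text
time: 14.72
tool_pos: [615.9, -153.2, 46.9]
tcp_rot: [179.9, -0.1, 18.5]
ft_force: [-0.5, -0.6, 6.5]
finger_gap: 0.0
grip_force: 2.6
```

Request:
apply_moves --pt "0 0 0.5 0 0 0 1" --pt "0 0 0.5 0 0 0 1" --pt "0 0 0.5 0 0 0 1" --pt "0 0 0 0 0 0 1"

```text
time: 15.22
tool_pos: [616.0, -153.2, 45.5]
tcp_rot: [179.9, -0.1, 18.5]
ft_force: [-1.7, -0.3, 6.9]
finger_gap: -0.4
grip_force: 2.6
```

Request:
apply_moves --pt "0 0 0.5 0 0 0 1" --pt "0 0 0.5 0 0 0 1" --pt "0 0 0.5 0 0 0 1" --pt "0 0 0 0 0 0 1"

```text
time: 15.72
tool_pos: [616.1, -153.1, 44.0]
tcp_rot: [179.9, -0.1, 18.5]
ft_force: [-1.2, -0.6, 5.9]
finger_gap: -0.1
grip_force: 2.6
```

Request:
apply_moves --pt "0 0 0.5 0 0 0 1" --pt "0 0 0.5 0 0 0 1" --pt "0 0 0 0 0 0 1"

```text
time: 16.1
tool_pos: [616.3, -153.1, 43.4]
tcp_rot: [179.9, -0.1, 18.5]
ft_force: [-1.3, -0.5, 9.3]
finger_gap: 0.1
grip_force: 3.5
```

Request:
apply_moves --pt "0 0 0.5 0 0 0 1" --pt "0 0 0.5 0 0 0 1" --pt "0 0 0 0 0 0 1"

```text
time: 16.48
tool_pos: [616.7, -153.1, 43.0]
tcp_rot: [179.9, -0.2, 18.5]
ft_force: [-1.8, 0.8, 11.7]
finger_gap: 0.3
grip_force: 4.7
```

Run:
```python
from h import *
t=optics.snapshot("top")[:,:,::-1];s=optics.snapshot("side")[:,:,::-1]
cv2.imwrite("pics/t1.png",t);cv2.imwrite("pics/s1.png",s)
b=cv2.resize(s[120:200,310:430],None,fx=5,fy=5,interpolation=cv2.INTER_CUBIC);cv2.imwrite("pics/c3.png",b)
```

```text
(no output)
```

View pics/c3.png

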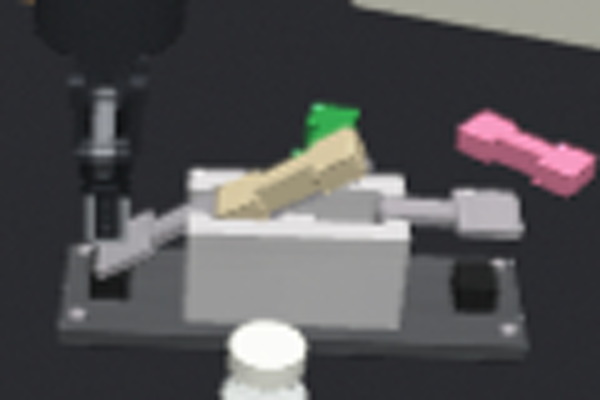

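The bar is raised 31° with its free end towards the right-hand (locked) paddle, and the pressed paddle rests on its black stop, crop (110,270). I'll retract, and measure the bar from both views by fitting its projected model.

Request:
apply_moves --pt "0 0 -3 0 0 0 1" --pt "0 0 -20 0 0 0 0.4" --pt "0 0 -30 0 0 0 0.4" --pt "0 0 -40 0 0 0 0.4" --pt "0 0 0 0 0 0 0.4"

```text
time: 17.2
tool_pos: [618.0, -153.7, 139.7]
tcp_rot: [179.7, -0.4, 18.5]
ft_force: [0.4, -0.0, 0.3]
finger_gap: 51.2
grip_force: 0.0
```

```bash
cat > fit.py <<'E'
from h import *
from scipy.optimize import least_squares
np.set_printoptions(precision=2,suppress=True)
o=[(-40,-14),(-16,-14),(-12,-7),(12,-7),(16,-14),(40,-14),(40,14),(16,14),(12,7),(-12,7),(-16,14),(-40,14)]
B=np.array([(x,y,z) for z in(0,16) for x,y in o],float)
def proj(n,X):
    c=C[n];P=(X-c["pose"][:3,3])@c["pose"][:3,:3];q=P@c["camera_matrix"].T;return q[:,:2]/q[:,2:]
def pose(p,tilt): # x axis towards raised end
    yaw,(x,y,z)=p[3],p[:3];cy,sy=np.cos(yaw),np.sin(yaw);ct,st=np.cos(tilt),np.sin(tilt)
    R=np.array([[cy*ct,-sy,-cy*st],[sy*ct,cy,-sy*st],[st,0,ct]]);return B@R.T+[x,y,z]
def mask(n,X,S=8):
    q=(proj(n,X)+.5)*S;m=np.zeros((400*S,640*S),np.uint8);N=len(o);q=q.astype(np.int32)
    for f in [list(range(N)),list(range(N,2*N))]+[[i,(i+1)%N,(i+1)%N+N,i+N] for i in range(N)]: cv2.fillPoly(m,[q[f]],255)
    return cv2.resize(m,(640,400),interpolation=cv2.INTER_AREA)/255.
def mom(m):
    y,x=np.mgrid[:400,:640];a=m.sum();cx,cy=(m*x).sum()/a,(m*y).sum()/a
    th=.5*np.arctan2(2*(m*(x-cx)*(y-cy)).sum(),(m*((x-cx)**2-(y-cy)**2)).sum());return a,cx,cy,th
E
python3 - <<'E'
from fit import *
ob={}
for n,box in(("top",(360,170,430,245)),("side",(340,130,405,175))):
    im=optics.snapshot(n)[:,:,::-1].copy();cv2.imwrite(f"pics/{n}2.png",im)
    v=cream(im,box);m=np.zeros((400,640));m[v[:,1],v[:,0]]=1;ob[n]=mom(m);print(n,ob[n])
yaw=np.radians(18.3+180)
p0=np.array([519,-184.,77.8,yaw])
for n in ob: print("pred",n,mom(mask(n,pose(p0,.55))))
def f(p): return np.concatenate([[ (a-b)*w for a,b,w in zip(mom(mask(n,pose(p,.55)))[1:],ob[n][1:],(1,1,10))] for n in ob])
s=least_squares(f,p0,diff_step=[.004,.01,.02,.01]);print(s.x,s.fun,np.degrees(s.x[3]))
print(sensors.sense()["tool_pos"],sensors.sense()["finger_gap"])
E
```

```text
top (np.float64(263.0), np.float64(393.2509505703422), np.float64(203.5703422053232), np.float64(1.099610308734058))
side (np.float64(267.0), np.float64(368.12359550561797), np.float64(155.41573033707866), np.float64(-0.39532093120116274))
pred top (np.float64(305.39607843137253), np.float64(393.56048076429204), np.float64(204.62614926293085), np.float64(1.077011933238165))
pred side (np.float64(312.74117647058824), np.float64(368.99330399127257), np.float64(155.5237432444294), np.float64(-0.45548767634166726))
[ 521.46 -183.19   77.96    3.42] [ 0.04  0.11  0.2  -0.08 -0.04 -0.4 ] 195.95384563883644
[ 615.55 -152.93  135.09] 51.232030564685125
```

The fit gives the bar's underside middle at (521.5, -183.2, 78.0). The prediction was z 77.8, so that's consistent. I'll go to the pre-grasp pose, tilted 31.5° normal to the bar.

Request:
apply_moves --pt "-32 -0.5 0 0 0 0 0.4" --pt "-32 -0.5 0 0 0 0 0.4" --pt "-31.5 0 -2 0 0 0 0.4" --pt "0 0 0 0 -0.1375 0 0.4" --pt "0 0 0 0 -0.1375 0 0.4" --pt "0 0 0 0 -0.1375 0 0.4" --pt "0 0 0 0 -0.1375 0 0.4" --pt "0 0 0 0 0 0 0.4" --pt "0 0 0 0 0 0 0.4"

```text
time: 18.42
tool_pos: [523.8, -182.0, 135.1]
tcp_rot: [-179.9, 31.5, 18.5]
ft_force: [0.7, -0.2, 0.7]
finger_gap: 51.1
grip_force: 0.0
```

```bash
cat > err.py <<'E'
from h import *
import sys
from scipy.spatial.transform import Rotation as Ro
np.set_printoptions(precision=2,suppress=True)
s=sensors.sense();R=Ro.from_euler("xyz",s["tcp_rot"],degrees=True)
t=np.array(list(map(float,sys.argv[1:4])))
print(s["time"],s["tool_pos"],s["tcp_rot"],s["ft_force"]);print("shift in tool axes",R.inv().apply(t-s["tool_pos"]));print(R.as_matrix())
E
python3 err.py 499.8 -190.2 94.3
```

```text
18.425 [ 523.84 -182.04  135.1 ] [-179.95   31.46   18.53] [ 0.68 -0.18  0.69]
shift in tool axes [-0.36  0.14 48.06]
[[ 0.81  0.32 -0.5 ]
 [ 0.27 -0.95 -0.17]
 [-0.52 -0.   -0.85]]
```

Request:
apply_moves --pt "0 0 10 0 0 0 0.4" --pt "0 0 10 0 0 0 0.4" --pt "0 0 10 0 0 0 0.4" --pt "0 0 10 0 0 0 0.4" --pt "0 0 5 0 0 0 0.4" --pt "0 0 3 0 0 0 0.4" --pt "0 0 0 0 0 0 0.4"

```text
time: 19.3
tool_pos: [500.4, -190.0, 94.8]
tcp_rot: [-180.0, 31.5, 18.5]
ft_force: [0.3, -0.5, -0.3]
finger_gap: 51.3
grip_force: 0.0
```

```bash
python3 err.py 499.8 -190.2 94.3|head -2
python3 - <<'E'
from h import *
t=optics.snapshot("top")[:,:,::-1];s=optics.snapshot("side")[:,:,::-1]
f=lambda a:cv2.resize(a,None,fx=5,fy=5,interpolation=cv2.INTER_CUBIC)
cv2.imwrite("pics/c4.png",np.hstack([f(t[170:245,360:430]),f(s[120:195,330:420])]))
E
```

```text
19.3 [ 500.4  -190.03   94.79] [-180.     31.52   18.5 ] [ 0.35 -0.51 -0.32]
shift in tool axes [-0.28 -0.03  0.74]
```

View pics/c4.png

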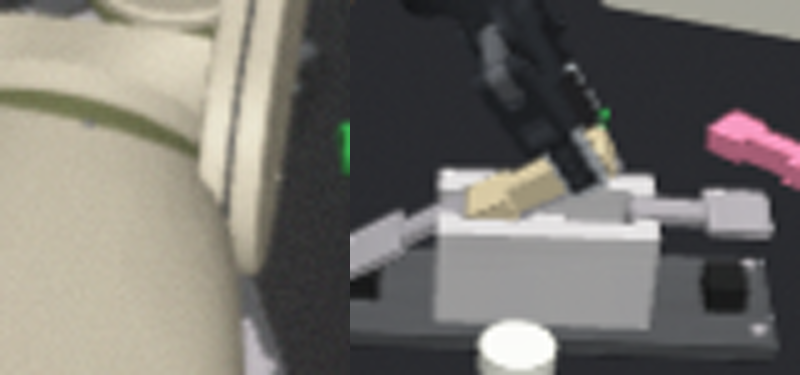

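In the side view the fingers straddle the raised end block (right panel ≈(590,150)) at the planned depth; the arm hides the top view. Closing gently.

Request:
apply_moves --pt "0 0 0 0 0 0 0.6" --pt "0 0 0 0 0 0 0.65" --pt "0 0 0 0 0 0 0.7" --pt "0 0 0 0 0 0 0.75" --pt "0 0 0 0 0 0 0.8" --pt "0 0 0 0 0 0 0.8" --force 25

```text
time: 20.15
tool_pos: [500.6, -190.0, 95.1]
tcp_rot: [180.0, 31.5, 18.5]
ft_force: [1.5, 1.8, 2.9]
finger_gap: 27.4
grip_force: 27.1
```

Request:
apply_moves --pt "-2.6 0 -4.3 0 0 0 0.8" --pt "-2.6 0 -4.3 0 0 0 0.8" --pt "-5.2 0 -8.5 0 0 0 0.8" --pt "-5.2 0 -8.5 0 0 0 0.8" --pt "-5.2 0 -8.5 0 0 0 0.8" --pt "-5.2 0 -8.5 0 0 0 0.8" --pt "-5.2 0 -8.5 0 0 0 0.8" --pt "-5.2 0 -8.5 0 0 0 0.8" --pt "-5.2 0 -8.5 0 0 0 0.8" --pt "-5.2 0 -8.5 0 0 0 0.8" --pt "0 0 0 0 0 0 0.8" --pt "0 0 0 0 0 0 0.8"

```text
time: 21.65
tool_pos: [500.4, -189.9, 184.3]
tcp_rot: [-180.0, 31.5, 18.5]
ft_force: [-0.5, 1.1, -0.8]
finger_gap: 27.0
grip_force: 26.8
```

Request:
apply_moves --pt "0 0 0 0 0.11 0 0.8" --pt "0 0 0 0 0.11 0 0.8" --pt "0 0 0 0 0.11 0 0.8" --pt "0 0 0 0 0.11 0 0.8" --pt "0 0 0 0 0.11 0 0.8" --pt "0 0 0 0 0 0 0.8"

```text
time: 22.4
tool_pos: [499.0, -190.5, 184.4]
tcp_rot: [-180.0, 0.0, 18.4]
ft_force: [0.4, 0.1, -1.0]
finger_gap: 27.2
grip_force: 26.8
```

```bash
python3 err.py 500 -190 190
python3 - <<'E'
from h import *
s=optics.snapshot("side")[:,:,::-1];cv2.imwrite("pics/s5.png",s)
cv2.imwrite("pics/c5.png",cv2.resize(s[70:200,310:440],None,fx=4,fy=4,interpolation=cv2.INTER_CUBIC))
E
```

```text
22.4 [ 499.03 -190.49  184.38] [-179.98    0.03   18.37] [ 0.42  0.13 -1.  ]
shift in tool axes [ 1.07 -0.16 -5.62]
[[ 0.95  0.32 -0.  ]
 [ 0.32 -0.95  0.  ]
 [-0.   -0.   -1.  ]]
```

View pics/c5.png

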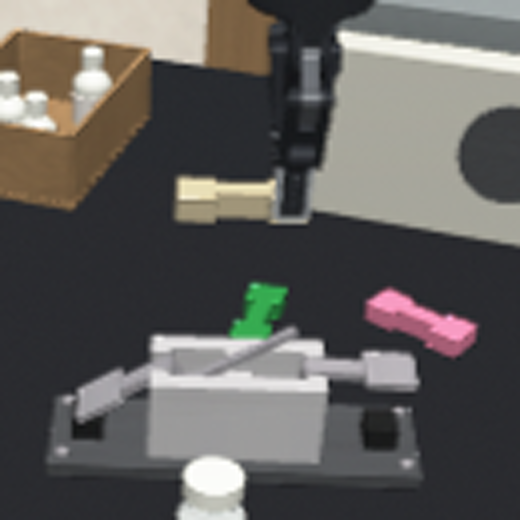

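The bar is held level and clear of the mould, end block in the fingers at crop (290,195), with its middle 28 mm on the far side of the tool. Carrying it over the pan.

Request:
apply_moves --pt "8.6 -17.8 0 0 0 0 0.8" --pt "8.6 -17.8 0 0 0 0 0.8" --pt "17.2 -35.7 0 0 0 0 0.8" --pt "17.2 -35.7 0 0 0 0 0.8" --pt "17.2 -35.7 0 0 0 0 0.8" --pt "17.2 -35.7 0 0 0 0 0.8" --pt "17.2 -35.7 0 0 0 0 0.8" --pt "17.2 -35.7 0 0 0 0 0.8" --pt "17.2 -35.7 0 0 0 0 0.8" --pt "17.2 -35.7 0 0 0 0 0.8" --pt "8.6 -17.8 0 0 0 0 0.8" --pt "8.6 -17.8 0 0 0 0 0.8" --pt "0 0 30 0 0 0 0.8" --pt "0 0 30 0 0 0 0.8" --pt "0 0 20 0 0 0 0.8" --pt "0 0 10 0 0 0 0.8" --pt "0 0 0 0 0 0 0.8" --pt "0 0 0 0 0 0 0.8"

```text
time: 24.7
tool_pos: [551.4, 203.1, 96.0]
tcp_rot: [180.0, -0.1, 18.5]
ft_force: [0.0, -0.3, 0.1]
finger_gap: 27.5
grip_force: 26.8
```

```bash
python3 err.py 549.5 202.2 78|head -2
python3 - <<'E'
from fit import *
s=optics.snapshot("side")[:,:,::-1].copy();t=optics.snapshot("top")[:,:,::-1]
cv2.imwrite("pics/s6.png",s)
cv2.imwrite("pics/c6.png",np.hstack([cv2.resize(s[190:350,200:400],(600,480),interpolation=cv2.INTER_CUBIC),cv2.resize(t[140:260,200:300],(200,240))[0:240].repeat(2,0)]))
E
```

```text
24.7 [551.4  203.07  95.97] [179.99  -0.11  18.48] [ 0.04 -0.26  0.12]
shift in tool axes [-2.11  0.22 17.97]
```

View pics/c6.png

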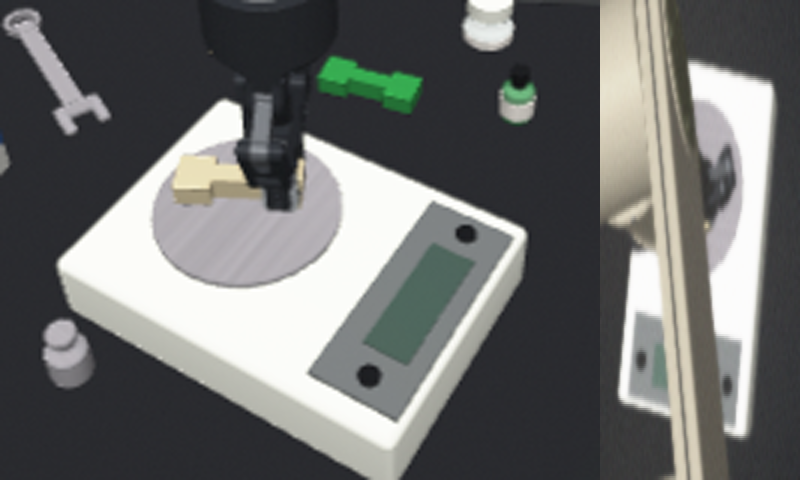

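The bar is level over the pan, its middle ≈(240,185) in the crop. Dropping the remaining ~18 mm brings it to the pan's centre ≈(247,210). Lowering gently.

Request:
apply_moves --pt "-1 0 5 0 0 0 0.8" --pt "0 0 4 0 0 0 0.8" --pt "0 0 3 0 0 0 0.8" --pt "0 0 2 0 0 0 0.8" --pt "0 0 1 0 0 0 0.8" --pt "0 0 0 0 0 0 0.8"

```text
time: 25.55
tool_pos: [549.6, 202.6, 79.7]
tcp_rot: [180.0, -0.0, 18.5]
ft_force: [-0.2, -0.6, -1.3]
finger_gap: 27.5
grip_force: 26.8
```

Request:
apply_moves --pt "0 0 0.5 0 0 0 0.8" --pt "0 0 0.5 0 0 0 0.8" --pt "0 0 0 0 0 0 0.8"

```text
time: 25.92
tool_pos: [549.7, 202.7, 79.5]
tcp_rot: [180.0, -0.0, 18.5]
ft_force: [-3.7, -0.5, 7.0]
finger_gap: 27.8
grip_force: 27.5
```

Request:
apply_moves --pt "0 0 0.5 0 0 0 0.8" --pt "0 0 0.5 0 0 0 0.8" --pt "0 0 0 0 0 0 0.8"

```text
time: 26.3
tool_pos: [549.7, 202.7, 79.5]
tcp_rot: [180.0, -0.0, 18.5]
ft_force: [-7.6, -2.8, 14.2]
finger_gap: 27.2
grip_force: 28.4
```

Contact at 79.5 mm. I'll ease off the pressure, then open slowly.

Request:
apply_moves --pt "0 0 -0.5 0 0 0 0.8" --pt "0 0 -0.7 0 0 0 0.8" --pt "0 0 0 0 0 0 0.8"

```text
time: 26.68
tool_pos: [549.7, 202.7, 79.5]
tcp_rot: [180.0, -0.0, 18.5]
ft_force: [-2.8, -1.4, 6.0]
finger_gap: 27.0
grip_force: 27.6
```

Request:
apply_moves --pt "0 0 0 0 0 0 0.62" --pt "0 0 0 0 0 0 0.58" --pt "0 0 0 0 0 0 0.54" --pt "0 0 0 0 0 0 0.5" --pt "0 0 0 0 0 0 0.4" --pt "0 0 0 0 0 0 0.4"

```text
time: 27.42
tool_pos: [549.5, 202.6, 78.8]
tcp_rot: [180.0, -0.0, 18.5]
ft_force: [-0.6, -0.1, -0.5]
finger_gap: 51.4
grip_force: 0.0
```

Request:
apply_moves --pt "0 0 -5 0 0 0 0.4" --pt "0 0 -15 0 0 0 0.4" --pt "0 0 -30 0 0 0 0.4" --pt "0 0 -40 0 0 0 0.4" --pt "-40 0 -30 0 0 0 0.4" --pt "-40 20 0 0 0 0 0.4" --pt "-40 30 0 0 0 0 0.4" --pt "0 40 0 0 0 0 0.4" --pt "0 40 0 0 0 0 0.4" --pt "0 40 0 0 0 0 0.4" --pt "0 40 0 0 0 0 0.4" --pt "0 0 0 0 0 0 0.4" --pt "0 0 0 0 0 0 0.4"

```text
time: 29.05
tool_pos: [502.4, -34.4, 199.6]
tcp_rot: [-180.0, -0.0, 18.5]
ft_force: [-0.9, 0.2, 0.2]
finger_gap: 51.0
grip_force: 0.0
```

Run:
```python
from fit import *
ob={};crops=[]
for n,box in(("top",(225,160,275,215)),("side",(245,215,325,295))):
    im=optics.snapshot(n)[:,:,::-1].copy();v=cream(im,box);m=np.zeros((400,640));m[v[:,1],v[:,0]]=1;ob[n]=mom(m)
    y0,x0=(140,200) if n=="top" else (200,215);crops.append(cv2.resize(im[y0:y0+110,x0:x0+110],(400,400),interpolation=cv2.INTER_CUBIC))
cv2.imwrite("pics/c7.png",np.hstack(crops))
def f(p): return np.concatenate([[ (a-b)*w for a,b,w in zip(mom(mask(n,pose(p,0)))[1:],ob[n][1:],(1,1,10))] for n in ob])
s=least_squares(f,[576,211,75,.32],diff_step=[.004,.01,.02,.01]);print(s.x,s.fun,sensors.sense()["time"])
```

```text
[584.16 206.99  68.12   0.15] [ 0.26  2.51  0.27 -1.54 -0.02  1.39] 29.15
```

View pics/c7.png

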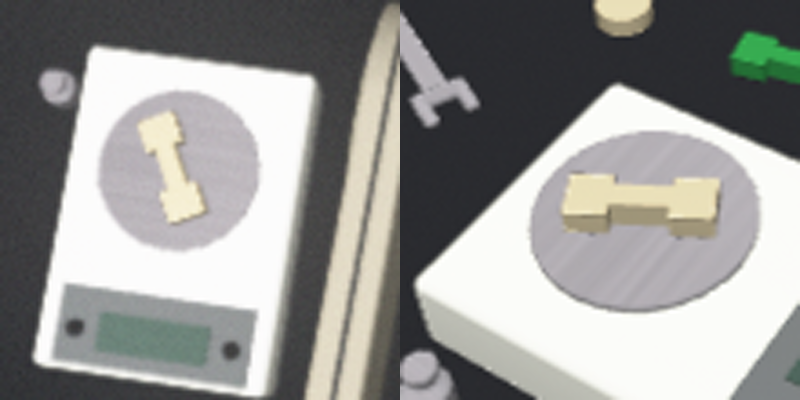

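The bar lies flat on the pan. Its middle in the top crop is (172,168) against the pan's centre (179,170), about 5 mm off and well inside 20 mm. The arm is clear, so I'm handing in.

```bash
python3 -c "
from bench import r
print(r.hand_in())"
```

```text
the job is handed in; nothing more can be done
None
```

I pressed the free paddle (the one farther from the robot) down to its stop, laid the bar flat and same side up about 5 mm from the pan's centre, released it and handed the job in at about 29 s; no verdict came back.

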